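# Corner check of the laboratory balance

### The arm

A 6-joint arm with a two-finger parallel gripper is mounted at the origin on a cart in front of the work surface, level with it; the furniture and walls round the work are solid. World frame = base frame: x ahead of the robot, y to its left, z up, the work surface at z = 0. Lengths are in mm, angles in rad, forces in N, time in s.
With the tool pointing down it reaches from about 350 to 875 mm from the base axis. Payload 4.2 kg.
Tool frame: the origin (TCP) lies between the finger pads; the fingertips stand 25 mm ahead of it and the grasp point (between the pads) lies 6 mm ahead of it; z points along the fingers, y is the line along which they close (so a half turn about z gives the same grasp; the last joint's range is limited). The gripper opens to 85 mm and grips with 20 to 120 N. Pads are 22 mm wide; open, the fingers measure 114 mm over their backs; the gripper's body (76 mm by 85 mm) begins 54 mm behind the grasp point. The pads swing forward as they close: fully open they stand 13 mm farther back than shut.
Start: joints at [-1.042, 0.385, 0.008, 0, -1.194, -0.259], TCP at [166.603, -602.364, 256.312] pointing down, gripper open.
Joint ranges: [-3.14, 3.14], [-1.21, 2.06], [-1.07, 1.41], [-3.16, 2.05], [-2.99, -0.16], [-3.1, 3.1]. Speed limits (rad/s): [2.79, 2.79, 3.14, 3.14, 3.14, 3.14].

### API

Orientations are given as a unit quaternion [x, y, z, w].
In Python, from bench import arm gives the robot as it stands.
- The arm moves only by the shell command python3 -m pendant 'ROWS'. ROWS is JSON, a list of rows, each a list of 7 numbers: the shift along the tool's x, y, z in m, then the turn, a rotation vector about the tool's x, y, z in degrees, then the finger opening in m, from 0 to 0.0854. In form: [[x, y, z, wx, wy, wz, fingers], ...]. A call has 1 to 12 rows; each row shifts and turns the commanded pose from where the row before left it, along the tool's axes as they then stand; what a row does not reach is not made up. A row lasts 1/10 s, in which the tool goes at most 50 mm and 8.59 degrees, less where a joint would pass 70% of its speed; a pose out of reach is approached as far as the arm can. A call is refused whole if a number of a shift passes 0.05 or a number of a turn 8.59, either way. A call with a gripper value outside its range is refused whole. The fingers move at their own pace and stop on an object; the grip force is fixed at half the most. Time passes only in rows, so rows that do not move let the fingers close. It gives the time, the measured TCP pose, the force, the opening and the grip force at its end, in the units of the state.
- arm.read_state(): the state, without advancing time (a new reading comes with each control period).
- arm.get_image(name): name is "scene" or "top" or "wrist"; returns a dict with "image" (400x640x3 uint8, red, green, blue), "fx", "fy", "cx", "cy" (pixels), "xyz" and "rotation" of the camera in the world. Camera axes: x right, y down, z forward; pixel columns grow to the right and rows downward; lengths in mm; the calibration is good to about 2 mm. A picture is of the moment at which its call begins. There is no depth.
- arm.job_done(): hands the job in; it is judged then, once.
The state is a dict: "clock": time; "joints": joint angles; "joint_vel": joint speeds; "joint_efforts": joint torques, N m; "position": TCP position; "ee_rot": TCP orientation; "contact_force": force on the tool from outside, world axes, zero at the start; "wrist_torque": the same for the moment, N m; "gripper_width": finger opening in mm; "grasp_force": force on a finger pad.
Only numpy, scipy, OpenCV 4.12 (cv2) and the standard library are available. Lean on these libraries where they do the work, as an engineer would, in place of code of your own. Each camera call takes 0.05 s, during which the arm holds its last target. There are 200 camera calls.

### The job

Check that the balance answers at all four corners of its weighing pan: with the fingertips, one corner at a time, lightly touch the pan near its front left corner, then back right, then front right, then back left, lifting clear of the balance after each touch. The front is the side with the display, and left and right are as seen by someone facing the display. Do not press hard, do not shift or lift the balance, and leave the things around it where they are.

Things in the scene. Friction and masses are not known exactly. Their poses are not given: they have to be found in the camera images.
- balance: table balance: white plastic housing 248 x 236 mm, 61 mm high, standing loose on four feet, about 2.7 kg with its pan. Origin at the centre of its underside; +x points to its back, -x to its front (the sloped panel with the green display and the keys), +y to the left of someone who faces the display, z up.
- pan (a joint): how far the weighing pan has sunk on its springs, m: 0 at rest, 0.006 at its lower stop. It starts to sink at about 0.8 N and reaches the stop at about 6 N; it springs back when released.
- pan_centre (a point): centre of the weighing pan's top face. The pan is a plain flat steel plate, 178 mm front to back, 211 mm left to right, 8 mm thick, its top 77 mm above the bench, its centre 36 mm behind the balance's centre. Axes as the balance's.
- jar: round salt jar with lid, 60 mm across, 80 mm high, a loose bystander; origin at the centre of its underside, z up.
- glass_beaker: clear glass beaker, 76 x 64 mm, 80 mm high, a loose bystander; origin at the centre of its underside, z up.
- tape: roll of tape lying flat, 100 mm across, 25 mm high, a loose bystander; origin at the centre of its underside, z up.
- dish: clear petri dish, 66 mm across, 14 mm high, a loose bystander; origin at the centre of its underside, z up.
- corner_front_left (a point): middle of the front left corner area of the pan's top face: 35 mm in from both edges of the pan that meet there; axes as the balance's.
- front_left: the front left corner area of the pan, an unmarked 70 x 70 mm square of the plate, 8 mm thick, up to the corner's two edges; origin at the centre of its underside; axes as the balance's.
- corner_back_right (a point): middle of the back right corner area of the pan's top face: 35 mm in from both edges of the pan that meet there; axes as the balance's.
- back_right: the back right corner area of the pan, an unmarked 70 x 70 mm square of the plate, 8 mm thick, up to the corner's two edges; origin at the centre of its underside; axes as the balance's.
- corner_front_right (a point): middle of the front right corner area of the pan's top face: 35 mm in from both edges of the pan that meet there; axes as the balance's.
- front_right: the front right corner area of the pan, an unmarked 70 x 70 mm square of the plate, 8 mm thick, up to the corner's two edges; origin at the centre of its underside; axes as the balance's.
- corner_back_left (a point): middle of the back left corner area of the pan's top face: 35 mm in from both edges of the pan that meet there; axes as the balance's.
- back_left: the back left corner area of the pan, an unmarked 70 x 70 mm square of the plate, 8 mm thick, up to the corner's two edges; origin at the centre of its underside; axes as the balance's.

How it is judged (in metres and radians):
On the way, in this order (a step that is already met when the one before it is completed fails the run):
1. the fingers touch the pan's front left corner, and no other corner (contact force between the fingers and front_left above 0.3 N and contact force between the fingers and back_right below 0.1 N and contact force between the fingers and front_right below 0.1 N and contact force between the fingers and back_left below 0.1 N), for 0.05 s.
2. the arm and fingers are lifted clear of the balance (contact force between each of the arm, the fingers and balance below 0.05 N), for 0.1 s.
3. the fingers touch the pan's back right corner, and no other corner (contact force between the fingers and back_right above 0.3 N and contact force between the fingers and front_left below 0.1 N and contact force between the fingers and front_right below 0.1 N and contact force between the fingers and back_left below 0.1 N), for 0.05 s.
4. the arm and fingers are lifted clear of the balance (all of step 2), for 0.1 s.
5. the fingers touch the pan's front right corner, and no other corner (contact force between the fingers and front_right above 0.3 N and contact force between the fingers and front_left below 0.1 N and contact force between the fingers and back_right below 0.1 N and contact force between the fingers and back_left below 0.1 N), for 0.05 s.
6. the arm and fingers are lifted clear of the balance (all of step 4), for 0.1 s.
7. the fingers touch the pan's back left corner, and no other corner (contact force between the fingers and back_left above 0.3 N and contact force between the fingers and front_left below 0.1 N and contact force between the fingers and back_right below 0.1 N and contact force between the fingers and front_right below 0.1 N), for 0.05 s.
At the end, for the whole second after the job is handed in: The four corners have been touched in order, the pan is back up (within 1.5 mm), the balance stands level and at rest within 12 mm of where it was, and each bystander within 20 mm of where it was (value of joint pan below 0.0015 m and distance of balance from where it was at the start of the episode below 0.012 m and angle between balance's own z axis and vertical below 0.03 rad and linear speed of balance below 0.01 m/s and distance of each of jar, glass_beaker, tape, dish from where it was at the start of the episode below 0.02 m).
It fails at once if the arm presses on the balance or its pan with more than 18 N (contact force between the arm and balance above 18 N).
It fails at once if the fingers press on the balance with more than 18 N (contact force between the fingers and balance above 18 N).
It fails at once if the balance is shifted more than 12 mm, or lifted or tipped (distance of balance from where it was at the start of the episode above 0.012 m or angle between balance's own z axis and vertical above 0.06 rad).
It fails at once if a thing beside the balance is moved more than 20 mm (distance of any of jar, glass_beaker, tape, dish from where it was at the start of the episode above 0.02 m).
It also fails if it takes over 53 s, if anything falls off the work surface, if the arm or the gripper's body presses on something with over 40 N, if the wrist force passes 120 N, or if a joint passes its speed limit or range.

## Working session

There is one attempt and no reset: what is moved stays moved. The work goes in short steps, Python scripts to look and compute and a shell command to move; the robot and the scene stay as the last step left them, time stands still between calls to the robot, and variables do not carry over. Pictures are saved under pics/ and viewed, at most 10 in all, crops included, and the job is handed in when it is done.

```bash
mkdir -p pics
python3 - <<'E'
from bench import arm
import cv2
for n in("top","scene"):
    d=arm.get_image(n);cv2.imwrite(f"pics/{n}0.png",d["image"][:,:,::-1])
    print(n,[d[k] for k in("fx","fy","cx","cy")],d["xyz"],d["rotation"])
s=arm.read_state();print(s["position"],s["ee_rot"],s["clock"],s["contact_force"],s["gripper_width"])
E
```

```text
top [402.9934039408206, 402.9934039408206, 325.6554688857224, 199.0686259892356] [ 444.76266679 -145.14436909  981.77179702] [ 0.71555961 -0.69784213  0.0208483  -0.02358287]
scene [455.7349940336243, 455.7349940336243, 319.78915642447316, 202.2880355788709] [-342.29213466  365.42304398  925.29353893] [-0.43800006  0.7962603  -0.36608008  0.20027695]
[ 166.47155333 -601.93344829  255.33434635] [-1.34397885e-01  9.90926970e-01  9.56257462e-04 -1.84926791e-04] 0.1 [-0.42086165  0.19873118  0.1425953 ] 85.55001142959382
```

View pics/top0.png

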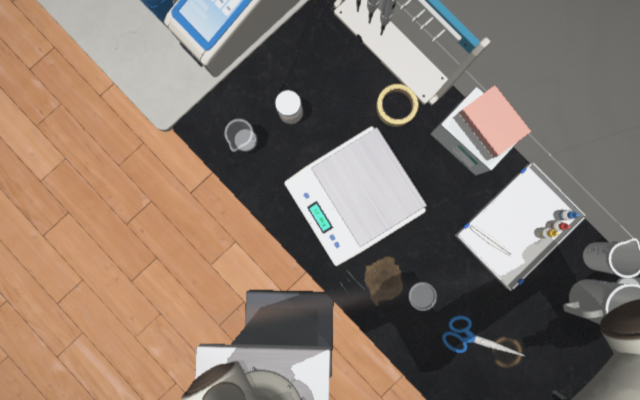

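View pics/scene0.png

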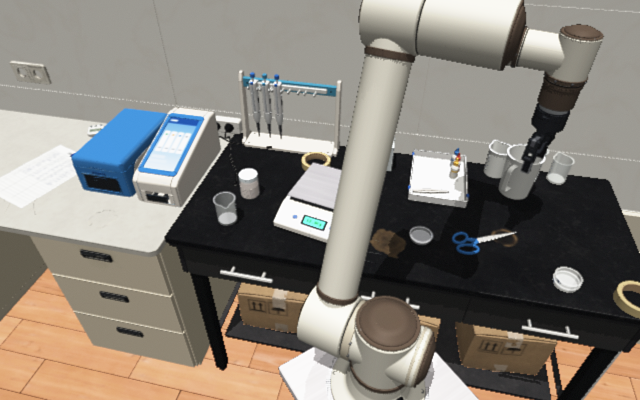

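The top view shows the balance with its display at (319,216) and the pan from about (313,164) to (425,206). The tape, jar, beaker and dish are around it, and the arm is at the lower right. I'll enlarge this area to read the pan corners.

Run:
```python
import cv2
a=cv2.imread("pics/top0.png")[115:275,275:435]
a=cv2.resize(a,None,fx=3.75,fy=3.75,interpolation=cv2.INTER_CUBIC);cv2.imwrite("pics/c0.png",a)
```

```text
(no output)
```

View pics/c0.png

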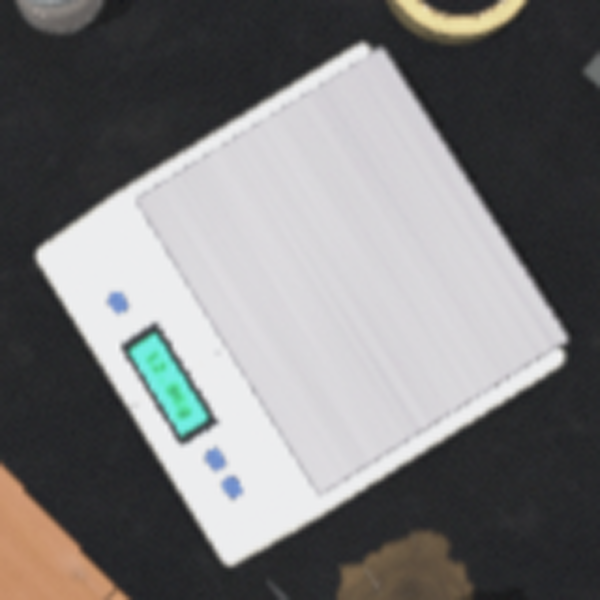

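The crop shows the pan corners clearly: front left (138,200), front right (320,494), back right (567,340) and back left (380,48). I'll convert them to world positions and check them against the known sizes.

```bash
cat > h.py <<'E'
import numpy as np, cv2
from bench import arm
from scipy.spatial.transform import Rotation as R
def pix2w(d,uv,z):
    q=np.asarray(d["rotation"]); M=R.from_quat(q).as_matrix() if q.size==4 else q.reshape(3,3)
    r=M@np.array([(uv[0]-d["cx"])/d["fx"],(uv[1]-d["cy"])/d["fy"],1]); c=np.asarray(d["xyz"])
    return c+r*(z-c[2])/r[2]
def tool(target):  # shift in tool axes (m)
    s=arm.read_state(); return R.from_quat(s["ee_rot"]).inv().apply(np.array(target)-s["position"])/1000
E
python3 - <<'E'
from h import *
d=arm.get_image("top")
px=dict(FL=(138,200),FR=(320,494),BR=(567,340),BL=(380,48))
W={k:pix2w(d,(275+(u+.5)/3.75-.5,115+(v+.5)/3.75-.5),77) for k,(u,v) in px.items()}
for a,b in("FL FR","BL BR","FL BL","FR BR"): pass
E
python3 - <<'E'
from h import *
d=arm.get_image("top")
px=dict(FL=(138,200),FR=(320,494),BR=(567,340),BL=(380,48))
W={k:pix2w(d,(275+(u+.5)/3.75-.5,115+(v+.5)/3.75-.5),77) for k,(u,v) in px.items()}
for p in("FL FR","BL BR","FL BL","FR BR"):
    a,b=p.split();print(p,np.linalg.norm(W[a]-W[b]).round(1))
c=sum(W.values())/4
x=(W["BL"]+W["BR"]-W["FL"]-W["FR"]);y=(W["FL"]+W["BL"]-W["FR"]-W["BR"])
yaw=np.arctan2(x[1],x[0]);yaw2=np.arctan2(-y[0],y[1]);print("yaws",yaw,yaw2);t=(yaw+yaw2)/2
ex=np.array([np.cos(t),np.sin(t),0]);ey=np.array([-ex[1],ex[0],0])
print("c",c)
for k,sx,sy in(("FL",-1,1),("BR",1,-1),("FR",-1,-1),("BL",1,1)):
    g=c+sx*54.5*ex+sy*70.5*ey;print(k,g.round(1),np.linalg.norm(g[:2]))
for n,uv,z in(("jar",(289,105),80),("beaker",(241,135),80),("tape",(397,104),25),("dish",(423,296),14),("pinkbox",(495,125),100)):print(n,pix2w(d,uv,z).round())
s=arm.read_state();print(s["position"],s["clock"],R.from_quat(s["ee_rot"]).as_matrix().round(3))
E
```

```text
FL FR 207.1
BL BR 208.9
FL BL 173.5
FR BR 174.4
yaws -0.9866287401070933 -0.9904263547912076
c [ 532.50372233 -236.13833313   77.        ]
FL [ 561.4 -151.8   77. ] 581.5892823725698
BR [ 503.6 -320.4   77. ] 596.890241140153
FR [ 443.7 -229.4   77. ] 499.4442704872568
BL [ 621.4 -242.9   77. ] 667.1427688407051
jar [714. -52.  80.]
beaker [642.  55.  80.]
tape [ 739. -307.   25.]
dish [ 281. -377.   14.]
pinkbox [ 674. -512.  100.]
[ 166.55041027 -602.08291747  255.62671454] 0.2 [[-0.964 -0.267 -0.   ]
 [-0.267  0.964  0.001]
 [ 0.     0.001 -1.   ]]Traceback (most recent call last):
  File "<stdin>", line 5, in <module>
ValueError: too many values to unpack (expected 2)
```

The pan measures 208 x 174 mm against the known 211 x 178, which fits, and both yaws agree. Front left is target (561,-152). I'll go there with the gripper shut.

```bash
python3 -m pendant '[[-0.0334,0.0219,0,0,0,0,0],[-0.0334,0.0219,0,0,0,0,0],[-0.0334,0.0219,0,0,0,0,0],[-0.0334,0.0219,0,0,0,0,0],[-0.0334,0.0219,0,0,0,0,0],[-0.0334,0.0219,0,0,0,0,0],[-0.0334,0.0219,0,0,0,0,0],[-0.0334,0.0219,0,0,0,0,0],[-0.0334,0.0219,0,0,0,0,0],[-0.0334,0.0219,0,0,0,0,0],[-0.0334,0.0219,0,0,0,0,0],[-0.0334,0.0219,0,0,0,0,0]]'
python3 -m pendant '[[-0.0334,0.0219,0,0,0,0,0],[-0.0334,0.0219,0,0,0,0,0],[-0.0334,0.0219,0,0,0,0,0],[0,0,0.04,0,0,0,0],[0,0,0.04,0,0,0,0],[0,0,0.03,0,0,0,0],[0,0,0.02,0,0,0,0],[0,0,0,0,0,0,0],[0,0,0,0,0,0,0]]'
python3 - <<'E'
from h import *
print(tool([561.4,-151.8,102]),arm.read_state()["contact_force"])
d=arm.get_image("top");a=d["image"][90:290,220:470,::-1];cv2.imwrite("pics/t1.png",cv2.resize(a,None,fx=3,fy=3,interpolation=cv2.INTER_CUBIC))
E
```

```text
clock: 1.4
position: [483.6, -240.8, 256.3]
ee_rot: [-0.135, 0.991, 0.0, -0.0]
contact_force: [0.6, -0.5, 0.4]
gripper_width: -0.1
grasp_force: 0.0
clock: 2.3
position: [562.3, -152.3, 126.7]
ee_rot: [-0.135, 0.991, -0.0, -0.0]
contact_force: [-0.3, -0.1, 0.1]
gripper_width: 0.2
grasp_force: 0.0
[0.00071945 0.00077602 0.02465599] [-0.3259769  -0.07789471  0.06640807]
```

View pics/t1.png

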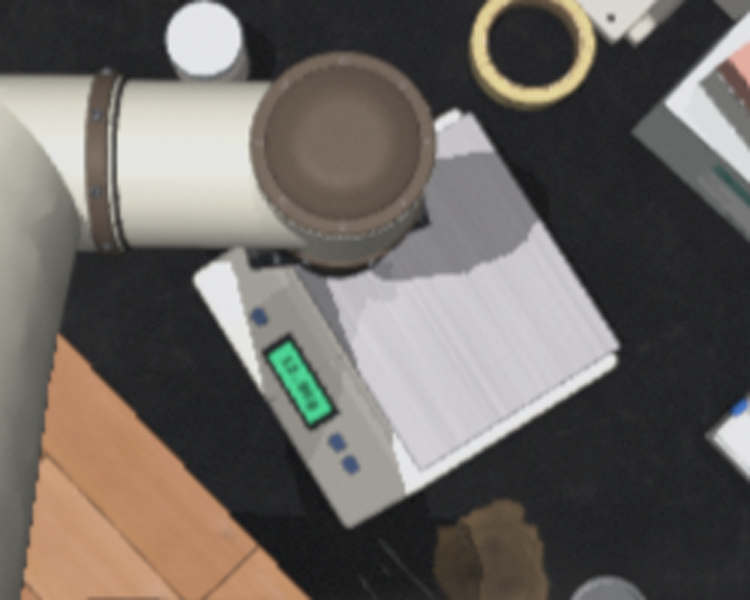

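The wrist at (342,150) in the crop hides the front left corner, and the balance hasn't moved. The position agrees with the target within 1 mm, so I'll descend slowly.

```bash
python3 -m pendant '[[0,0,0.01,0,0,0,0],[0,0,0.008,0,0,0,0],[0,0,0.003,0,0,0,0],[0,0,0,0,0,0,0],[0,0,0,0,0,0,0]]'
python3 -m pendant '[[0,0,0.0015,0,0,0,0],[0,0,0.0015,0,0,0,0],[0,0,0,0,0,0,0],[0,0,0,0,0,0,0]]'
python3 -m pendant '[[0,0,0.001,0,0,0,0],[0,0,0.001,0,0,0,0],[0,0,0,0,0,0,0],[0,0,0,0,0,0,0]]'
```

```text
clock: 2.85
position: [562.0, -152.3, 105.4]
ee_rot: [-0.135, 0.991, -0.0, 0.0]
contact_force: [0.3, 0.6, 0.3]
gripper_width: -0.5
grasp_force: 0.0
clock: 3.25
position: [561.9, -152.2, 102.3]
ee_rot: [-0.134, 0.991, 0.0, 0.0]
contact_force: [-0.9, -0.2, 0.5]
gripper_width: 0.0
grasp_force: 0.0
clock: 3.65
position: [562.0, -152.2, 100.5]
ee_rot: [-0.135, 0.991, -0.0, 0.0]
contact_force: [-0.7, 0.1, 2.2]
gripper_width: -0.1
grasp_force: 1.1
```

```bash
python3 -m pendant '[[0,0,0.001,0,0,0,0],[0,0,0,0,0,0,0],[0,0,0,0,0,0,0]]'
python3 -m pendant '[[0,0,-0.01,0,0,0,0],[0,0,-0.03,0,0,0,0],[0,0,-0.02,0,0,0,0],[0,0,0,0,0,0,0],[0,0,0,0,0,0,0],[0,0,0,0,0,0,0]]'
python3 -c "
from h import *
print(tool([503.6,-320.4,102]),arm.read_state()['contact_force'])"
```

```text
clock: 3.95
position: [562.1, -152.2, 99.5]
ee_rot: [-0.135, 0.991, -0.0, 0.0]
contact_force: [-1.0, 0.6, 2.4]
gripper_width: -0.1
grasp_force: 1.6
clock: 4.55
position: [561.1, -152.1, 158.3]
ee_rot: [-0.134, 0.991, 0.0, -0.001]
contact_force: [-0.6, -0.2, -0.0]
gripper_width: -0.0
grasp_force: 0.0
[ 0.10008631 -0.14698925  0.05633108] [-0.59023594 -0.21178652 -0.04590042]
```

Front left is touched, at about 2.4 N. Next is back right, using the same contact height.

```bash
python3 -m pendant '[[0.02,-0.0295,0,0,0,0,0],[0.02,-0.0295,0,0,0,0,0],[0.02,-0.0295,0,0,0,0,0],[0.02,-0.0295,0,0,0,0,0],[0.02,-0.0295,0,0,0,0,0],[0,0,0,0,0,0,0],[0,0,0.03,0,0,0,0],[0,0,0.02,0,0,0,0],[0,0,0.004,0,0,0,0],[0,0,0,0,0,0,0],[0,0,0,0,0,0,0]]'
python3 -m pendant '[[0,0,0.0015,0,0,0,0],[0,0,0.0015,0,0,0,0],[0,0,0.001,0,0,0,0],[0,0,0,0,0,0,0],[0,0,0,0,0,0,0]]'
python3 -m pendant '[[0,0,0.001,0,0,0,0],[0,0,0,0,0,0,0],[0,0,0,0,0,0,0]]'
```

```text
clock: 5.65
position: [505.6, -320.9, 106.0]
ee_rot: [-0.135, 0.991, -0.0, 0.001]
contact_force: [-0.1, -0.3, 0.3]
gripper_width: -0.0
grasp_force: 0.0
clock: 6.15
position: [505.1, -321.0, 101.7]
ee_rot: [-0.135, 0.991, -0.0, 0.0]
contact_force: [1.1, 0.4, 0.4]
gripper_width: 0.0
grasp_force: 0.6
clock: 6.45
position: [505.1, -321.0, 100.6]
ee_rot: [-0.135, 0.991, -0.0, 0.0]
contact_force: [1.0, 2.1, 1.5]
gripper_width: 0.0
grasp_force: 1.1
```

```bash
python3 -m pendant '[[0,0,0.001,0,0,0,0],[0,0,0,0,0,0,0],[0,0,0,0,0,0,0]]'
python3 -m pendant '[[0,0,-0.01,0,0,0,0],[0,0,-0.03,0,0,0,0],[0,0,-0.02,0,0,0,0],[0,0,0,0,0,0,0],[0,0,0,0,0,0,0],[0,0,0,0,0,0,0]]'
python3 -c "
from h import *
print(tool([443.7,-229.4,102]),arm.read_state()['contact_force'])"
```

```text
clock: 6.75
position: [505.1, -321.1, 99.5]
ee_rot: [-0.135, 0.991, -0.0, 0.0]
contact_force: [1.3, 0.6, 3.1]
gripper_width: 0.0
grasp_force: 1.5
clock: 7.35
position: [503.9, -320.8, 158.0]
ee_rot: [-0.134, 0.991, 0.001, -0.001]
contact_force: [-0.2, -0.3, 0.1]
gripper_width: -0.1
grasp_force: 0.0
[0.03356445 0.10396232 0.05630661] [-0.23867076 -0.26780899  0.10389325]
```

Back right is touched, at about 3 N. Next is front right.

```bash
python3 -m pendant '[[0.0085,0.026,0,0,0,0,0],[0.0085,0.026,0,0,0,0,0],[0.0085,0.026,0,0,0,0,0],[0.0085,0.026,0,0,0,0,0],[0,0,0,0,0,0,0],[0,0,0.03,0,0,0,0],[0,0,0.02,0,0,0,0],[0,0,0.004,0,0,0,0],[0,0,0,0,0,0,0],[0,0,0,0,0,0,0]]'
python3 -m pendant '[[0,0,0.0015,0,0,0,0],[0,0,0.0015,0,0,0,0],[0,0,0.001,0,0,0,0],[0,0,0.001,0,0,0,0],[0,0,0,0,0,0,0],[0,0,0,0,0,0,0]]'
python3 -m pendant '[[0,0,0.001,0,0,0,0],[0,0,0,0,0,0,0],[0,0,0,0,0,0,0]]'
```

```text
clock: 8.35
position: [445.1, -230.3, 105.8]
ee_rot: [-0.135, 0.991, -0.0, 0.0]
contact_force: [0.7, 0.4, 0.2]
gripper_width: 0.2
grasp_force: 0.0
clock: 8.95
position: [444.6, -229.9, 100.6]
ee_rot: [-0.135, 0.991, -0.0, 0.0]
contact_force: [0.3, -0.4, 2.2]
gripper_width: -0.3
grasp_force: 1.0
clock: 9.25
position: [444.6, -229.9, 99.5]
ee_rot: [-0.135, 0.991, -0.0, 0.0]
contact_force: [-0.1, -0.3, 3.1]
gripper_width: -0.3
grasp_force: 1.5
```

```bash
python3 -m pendant '[[0,0,-0.01,0,0,0,0],[0,0,-0.03,0,0,0,0],[0,0,-0.02,0,0,0,0],[0,0,0,0,0,0,0],[0,0,0,0,0,0,0],[0,0,0,0,0,0,0]]'
python3 -c "
from h import *
print(tool([621.4,-242.9,102]),arm.read_state()['contact_force'])"
```

```text
clock: 9.85
position: [443.5, -229.6, 158.4]
ee_rot: [-0.134, 0.991, 0.001, -0.001]
contact_force: [0.5, 0.2, 0.3]
gripper_width: -0.2
grasp_force: 0.0
[-0.1680545  -0.06025232  0.05604341] [0.47370315 0.16265282 0.33592026]
```

Front right is touched, at about 3 N. Last is back left.

```bash
python3 -m pendant '[[-0.0336,-0.012,0,0,0,0,0],[-0.0336,-0.012,0,0,0,0,0],[-0.0336,-0.012,0,0,0,0,0],[-0.0336,-0.012,0,0,0,0,0],[-0.0336,-0.012,0,0,0,0,0],[0,0,0,0,0,0,0],[0,0,0.03,0,0,0,0],[0,0,0.02,0,0,0,0],[0,0,0.004,0,0,0,0],[0,0,0,0,0,0,0],[0,0,0,0,0,0,0]]'
python3 -m pendant '[[0,0,0.0015,0,0,0,0],[0,0,0.0015,0,0,0,0],[0,0,0.001,0,0,0,0],[0,0,0.001,0,0,0,0],[0,0,0,0,0,0,0],[0,0,0,0,0,0,0]]'
python3 -m pendant '[[0,0,0.001,0,0,0,0],[0,0,0,0,0,0,0],[0,0,0,0,0,0,0]]'
```

```text
clock: 10.95
position: [622.6, -243.1, 106.2]
ee_rot: [-0.135, 0.991, -0.0, 0.001]
contact_force: [-0.2, -0.5, -0.6]
gripper_width: 0.2
grasp_force: 0.0
clock: 11.55
position: [622.5, -242.9, 100.7]
ee_rot: [-0.135, 0.991, -0.0, 0.0]
contact_force: [0.5, 0.5, 2.8]
gripper_width: 0.2
grasp_force: 1.0
clock: 11.85
position: [622.5, -242.9, 99.6]
ee_rot: [-0.135, 0.991, -0.0, 0.0]
contact_force: [0.2, 1.0, 3.6]
gripper_width: 0.0
grasp_force: 1.5
```

```bash
python3 -m pendant '[[0,0,-0.01,0,0,0,0],[0,0,-0.03,0,0,0,0],[0,0,-0.04,0,0,0,0],[0,0,-0.04,0,0,0,0],[0,0,0,0,0,0,0],[0,0,0,0,0,0,0],[0,0,0,0,0,0,0],[0,0,0,0,0,0,0],[0,0,0,0,0,0,0],[0,0,0,0,0,0,0]]'
python3 -c "
from h import *
d=arm.get_image('top');cv2.imwrite('pics/end.png',d['image'][:,:,::-1])"
```

```text
clock: 12.85
position: [622.0, -242.9, 218.4]
ee_rot: [-0.134, 0.991, 0.0, -0.001]
contact_force: [-0.6, -0.0, 0.5]
gripper_width: -0.1
grasp_force: 0.0
```

View pics/end.png

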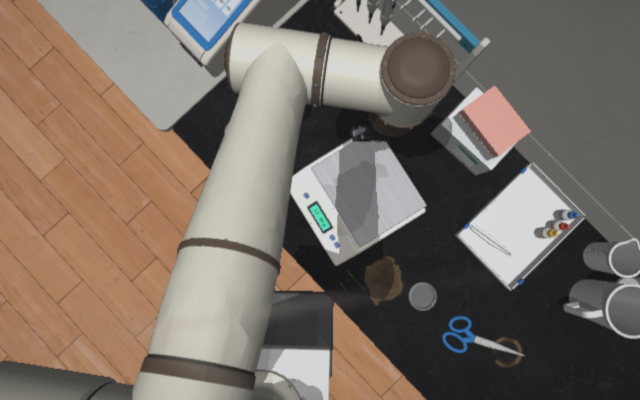

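The balance is where it was: right corner at (425,206), display at (319,216). The dish is still at (423,296), and the arm is clear above.

```bash
python3 -c "
from bench import arm
print(arm.job_done())"
```

```text
the job is handed in; nothing more can be done
None
```

I touched all four pan corners in the required order with about 2–4 N each, lifted clear after each one, and handed the job in at about 13 s; the last picture shows the balance and dish unmoved, but the arm hid the jar, beaker and tape, and no verdict was returned.

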